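# Let the stone compact glide into its box

### The arm

A 6-joint arm with a two-finger parallel gripper is mounted at the origin on the work surface. World frame = base frame: x ahead of the robot, y to its left, z up, the work surface at z = 0. Lengths are in m, angles in rad, forces in N, time in s.
With the tool pointing down it reaches from about 0.3 to 0.775 m from the base axis. Payload 14.6 kg.
Tool frame: the origin (TCP) lies between the finger pads; the fingertips stand 8 mm ahead of it and the grasp point (between the pads) lies 11 mm behind it; z points along the fingers, y is the direction in which the jaws open and shut (so a half turn about z gives the same grasp; the last joint's range is limited). The gripper opens to 94 mm and grips with 3 to 60 N. Pads are 16 mm wide; open, the fingers measure 119 mm over their backs; the gripper's body (75 mm by 177 mm) begins 78 mm behind the grasp point.
Start: joints at [-0.067, 0.3, 1.521, -0, 1.321, -0.067], TCP at [0.55, -0, 0.179] pointing down, gripper open.
Joint ranges: [-3.03, 3.03], [-0.79, 2.21], [0.23, 2.52], [-1.04, 4.18], [0, 3.07], [-2.55, 2.55]. Speed limits (rad/s): [2.22, 2.22, 2.57, 3.14, 3.14, 3.14].

### API

Orientations are given as [roll, pitch, yaw] about the fixed x, y, z axes, in that order (R = Rz(yaw) Ry(pitch) Rx(roll)).
In Python, from station import ctrl, viewer, workorder gives the robot as it stands.
- The arm moves only by the tool play_rows, never from a script. Its argument "commands" is a list of rows, each an object of numbers: "dx", "dy", "dz": the shift along the tool's x, y, z in m; "ax", "ay", "az": the turn, a rotation vector about the tool's x, y, z in degrees. In form: [{"dx": .., "dy": .., "dz": .., "ax": .., "ay": .., "az": ..}, ...]. A call has exactly 5 rows; each row shifts and turns the pose as measured when the row begins, along the tool's axes as they then stand; what a row does not reach is not made up. A row lasts 1/12 s, in which the tool goes at most 41.7 mm and 7.16 degrees, less where a joint would pass 70% of its speed; a pose out of reach is approached as far as the arm can. A call with a gripper value outside its range is refused whole. "claw" is the opening, from 0 (shut) to 1 (fully open), set as the call begins (left out, the last holds). The fingers move at their own pace and stop on an object; "squeeze" is the grip in N (left out, the last holds). Time passes only in rows, so rows that do not move let the fingers close, or fill a call up. It gives the time, the measured TCP pose, the force and the opening at its end, in the units of the state.
- ctrl.get_obs(): the state, without advancing time (a new reading comes with each control period).
- viewer.camera(name): name is "scene" or "side" or "wrist"; returns the picture (420x560x3 uint8, red, green, blue); there is no depth.
- viewer.camera_model(name): a dict with "K" (3x3 intrinsics, pixels), "dist_coeffs" ([k1, k2, p1, p2, k3] as OpenCV has them; the pictures are not rectified), "pose" (4x4, takes a point from camera to world coordinates); the wrist camera has in their place "T_tool_cam" (4x4, takes a point from camera to tool coordinates, whose origin is the TCP and whose axes are the flange's). Camera axes: x right, y down, z forward; pixel columns grow to the right and rows downward; lengths in m; the calibration is good to about 2 mm. A picture is of the moment at which its call begins: read the wrist's pose just before it. camera_model takes no time and is no camera call.
- workorder.hand_in(): hands the job in, once; it reports no verdict.
The state is a dict: "time_s": time; "qpos": joint angles; "joint_vel": joint speeds; "tau": joint torques, N m; "ee_pos": TCP position; "eef_rot": TCP orientation; "force": force on the tool from outside, world axes, zero at the start; "moment": the same for the moment, N m; "grip_width": finger opening in m.
Only numpy, scipy, OpenCV 4.12 (cv2) and the standard library are available. Lean on these libraries where they do the work, as an engineer would, in place of code of your own. Each camera call takes 0.05 s, during which the arm holds its last target. There are 200 camera calls.

### The job

On the tilting mirrored tray, swing the little black box's door wide open by its gold post. Then press the tray's black paddle down gently with the fingertips until the green stone compact just starts to slide, and hold that angle so that it glides into the box untouched and unhurried while the square amethyst ring block beside it stays where it stands. Once it is in, ease the tray back down level without letting it drop, leave the door open, and let nothing else on the dressing top be disturbed.

Things in the scene. Friction and masses are not known exactly. Their poses are not given: they have to be found in the camera images.
- stand: Fixed gold stand, foot 240 x 165 mm. Origin on the marble below the tray's pivot (72 mm up). +x level, up the ramp; +y to the door's hinge side. Tray level, in this frame: paddle centre x -105 mm, box x -36 to 30, doorway x 30, mirror x 31 to 176, tray y -90 to 55 with 6 mm rims, upper face 82 mm above the marble; pivot posts y 66 and -101, 90 tall. Position and heading vary.
- tray (a joint): Tilt of the tray, rad: 0 level (rests there by weight, falls back when let go), grows as the paddle goes down and the +x end rises; end stop 0.52. Pivot axis along the stand's y, 72 mm above the marble. The compact's grip on the mirror is unknown: it starts to slide somewhere between 0.16 and 0.43 rad and runs faster the more the tray is tilted beyond that.
- paddle: Black rubber paddle at the low end of the tray, 44 x 50 x 8 mm, rigid with the tray. Origin on the tray's pivot axis (not on the paddle: use paddle_top). Pressing it down at its centre (105 mm from the pivot) takes about 2 to 6 N; more than 15 N is rough.
- paddle_top (a point): Centre of the paddle's upper face; 82 mm above the marble with the tray level, about 52 mm lower at full tilt. The nearest box wall is 69 mm away and 34 mm higher.
- door (a joint): Swing of the box's black door, rad: 0 shut across the doorway, 1.7 wide open; turns anticlockwise seen from above, away from the box, over the mirror. Stiff hinge (about 0.4 N at the post), stays where left. The doorway is clear for the compact from 1.4 on. The compact starts out of the door's swing.
- door_hinge (a point): Foot of the door's hinge line, at the +y end of the doorway; carried by the tray. At level: x +33, y +34 mm in the stand's frame, 82 mm above the marble.
- post_top (a point): Top of the gold round post (10 mm thick) at the door's free end, 55 mm from the hinge line, at the -y end of the doorway when shut. It is 74 mm above the tray's face (156 mm above the marble); its upper 40 mm stand free above the box walls (34 mm tall) and the door. Can be pushed sideways or pinched from above.
- box_floor (a point): Centre of the floor of the open-topped black box fixed on the tray: inside 62 mm along x and 62 mm across, walls 34 tall, 4 thick. Carried by the tray and tilts with it; x points up the ramp. The compact is home when its centre is less than 11 mm up-ramp of this point.
- compact: Polished green stone compact with a gold ring, a disc 42 mm across and 14 mm high. Origin at the centre of its underside. Starts on the mirror 118 to 140 mm up-ramp of the box floor's centre, close to the middle line. Not to be touched.
- block: Square amethyst ring block with a thin rubber foot and a gold slot, 28 x 28 x 18 mm, standing on the mirror beside the compact's lane, about 102 mm up-ramp and 62 mm to the -y side of the box floor's centre. Its foot grips the mirror about a quarter better than the compact does, so it slides too if the tray is tilted a few degrees (2.5 to 5) past the compact's slip. Must stay put. Origin: centre of the underside.
- bottle: Bulbous amethyst bottle with gold cap, 80 mm across, 114 high, standing. Bystander. Origin: centre of the underside.
- vase: Ribbed white ceramic vase, 88 mm across, 140 high, standing. Bystander. Origin: centre of the underside.
- cream: Amber cream jar, 60 mm across, 50 high, standing. Bystander. Origin: centre of the underside.
- vial: Slim aluminium roller vial, 23 mm across, 78 high, standing on the robot's side of the tray, 105 to 120 mm from the tray's middle line. Bystander. Origin: centre of the underside.
- lipstick: Rose and gold lipstick, 23 mm across, 75 high, standing. Bystander. Origin: centre of the underside.
- brush: Rose plastic bristle-brush lying bristles up, 180 mm long, 45 wide, 31 high, along the far side of the tray. Bystander. Origin: under the middle.
Not all that is in view belongs to the job. Several things have the shape of the block; the one meant has the colours described above.

How it is judged:
On the way, in this order (a step that is already met when the one before it is completed fails the run):
1. the door is swung open, with the tray still level and the compact still up the ramp (value of joint door above 1.35 rad and value of joint tray below 0.06 rad and x of compact in the frame of box_floor above 0.108 m), for 0.2 s.
2. with the fingers on the paddle and the tray tilted, the compact has started to slide (x of compact in the frame of box_floor below 0.1 m and value of joint tray above 0.12 rad and contact force between the fingers and paddle above 0.4 N), for 0.02 s.
3. the compact is home in the box, with the tray still held tilted by the paddle (x of compact in the frame of box_floor between -0.02 and 0.011 m and y of compact in the frame of box_floor between -0.014 and 0.014 m and z of compact in the frame of box_floor between -0.006 and 0.008 m and value of joint tray above 0.12 rad and contact force between the fingers and paddle above 0.4 N), for 0.3 s.
At the end, for the whole second after the job is handed in: The compact lies flat and still inside the box (its centre within 11 mm up-ramp, 20 mm down-ramp and 14 mm sideways of the floor's centre), the tray is back level (below 0.02 rad) and the door is open (above 1.2 rad); the ring block still stands within about 10 mm of its place on the mirror (x of compact in the frame of box_floor between -0.02 and 0.011 m and y of compact in the frame of box_floor between -0.014 and 0.014 m and z of compact in the frame of box_floor between -0.006 and 0.008 m and value of joint tray below 0.02 rad and value of joint door above 1.2 rad and linear speed of compact below 0.01 m/s and x of block in the frame of box_floor between 0.091 and 0.12 m); the robot touches nothing.
It fails at once if the compact rushes (faster than 0.4 m/s), or the ring block slides about 10 mm (linear speed of compact above 0.4 m/s or x of block in the frame of box_floor below 0.091 m).
It fails at once if the compact is touched by the robot (contact force between any of the fingers, the arm and compact above 0.3 N).
It fails at once if the paddle is pressed with more than 15 N (contact force between any of the fingers, the arm and paddle above 15 N).
It fails at once if the tray is let drop (falls back faster than 1 rad/s), or the tilt is not held (turns faster than 0.5 rad/s while the compact is part-way down) (velocity of joint tray below -1 rad/s or (x of compact in the frame of box_floor between 0.02 and 0.09 m and (velocity of joint tray above 0.5 rad/s or velocity of joint tray below -0.5 rad/s))).
It fails at once if a bystander is shifted more than 30 mm or tipped (distance of any of bottle, vase, cream, vial, lipstick, brush from where it was at the start of the episode above 0.03 m or angle between any of bottle, vase, cream, vial, lipstick, brush's own z axis and vertical above 0.3 rad).
It also fails if it takes over 70 s, if anything falls off the work surface, if the arm or the gripper's body presses on something with over 40 N, if the wrist force passes 120 N, or if a joint passes its speed limit or range.

## Working session

There is one attempt and no reset: what is moved stays moved. The work goes in short steps, Python scripts to look and compute and a tool call to move; the robot and the scene stay as the last step left them, time stands still between calls to the robot, and variables do not carry over. Pictures are saved under pics/ and viewed, about 8 in all and at most 12, crops included, and the job is handed in when it is done.

Besides the shell and the picture viewer there is one more tool, called after "Request:" as a command line: name --argument value ..., lists and objects as JSON in quotes. play_rows: Moves the arm, as the interface text tells. Its arguments: {"type":"object","properties":{"commands":{"type":"array","items":{"type":"object","properties":{"dx":{"type":"number"},"dy":{"type":"number"},"dz":{"type":"number"},"ax":{"type":"number"},"ay":{"type":"number"},"az":{"type":"number"}}}},"claw":{"type":"number"},"squeeze":{"type":"number"}},"required":["commands"]}

```bash
mkdir -p pics; ls
python3 - <<'E'
from station import ctrl, viewer
import cv2,numpy as np
for n in("scene","side"):
    im=viewer.camera(n); cv2.imwrite(f"pics/{n}0.png",cv2.resize(im[...,::-1],(800,600)))
    cv2.imwrite(f"pics/{n}0_raw.png",im[...,::-1])
    m=viewer.camera_model(n); print(n,np.round(m["K"],1).tolist(),m["dist_coeffs"],np.round(m["pose"],3).tolist())
print(ctrl.get_obs())
E
```

```text
pics
scene [[435.4, 0.0, 273.8], [0.0, 435.4, 221.9], [0.0, 0.0, 1.0]] [0.00252358 0.         0.         0.         0.        ] [[0.687, 0.397, -0.609, 1.114], [0.726, -0.353, 0.59, -0.552], [0.019, -0.847, -0.531, 0.623], [0.0, 0.0, 0.0, 1.0]]
side [[515.7, 0.0, 278.2], [0.0, 515.7, 214.7], [0.0, 0.0, 1.0]] [-0.17851763  0.          0.          0.          0.        ] [[-0.991, -0.058, 0.118, 0.373], [-0.132, 0.471, -0.872, 1.081], [-0.005, -0.88, -0.474, 0.728], [0.0, 0.0, 0.0, 1.0]]
{'time_s': 0.1, 'qpos': array([-6.66121324e-02,  3.00423148e-01,  1.52151133e+00, -1.79085127e-05,
        1.32067779e+00, -6.65960605e-02]), 'joint_vel': array([ 0.00076146, -0.00041208, -0.00047357,  0.00053766, -0.00091959,
       -0.00142044]), 'tau': array([ 1.84928511e-03, -5.32644153e+01, -3.53284299e+01,  7.10431044e-02,
        2.34944851e-02, -7.30603051e-05]), 'ee_pos': array([5.49746144e-01, 2.17023343e-06, 1.78942148e-01]), 'eef_rot': array([-3.14057414e+00, -5.05438905e-05,  1.57078467e+00]), 'force': array([0.38676269, 1.13912956, 0.35396459]), 'moment': array([-0.01214195,  0.00923987, -0.07305111]), 'grip_width': 0.09407317043010978}
```

View pics/scene0.png

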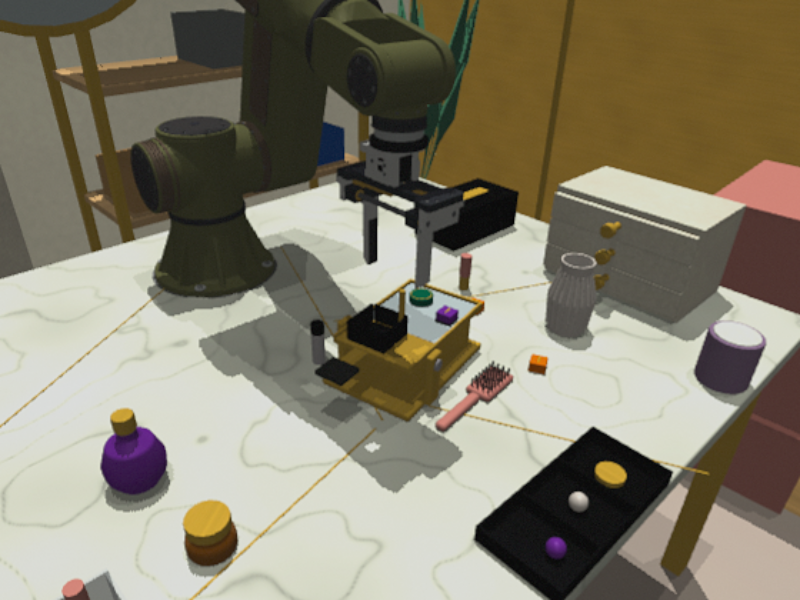

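View pics/side0.png

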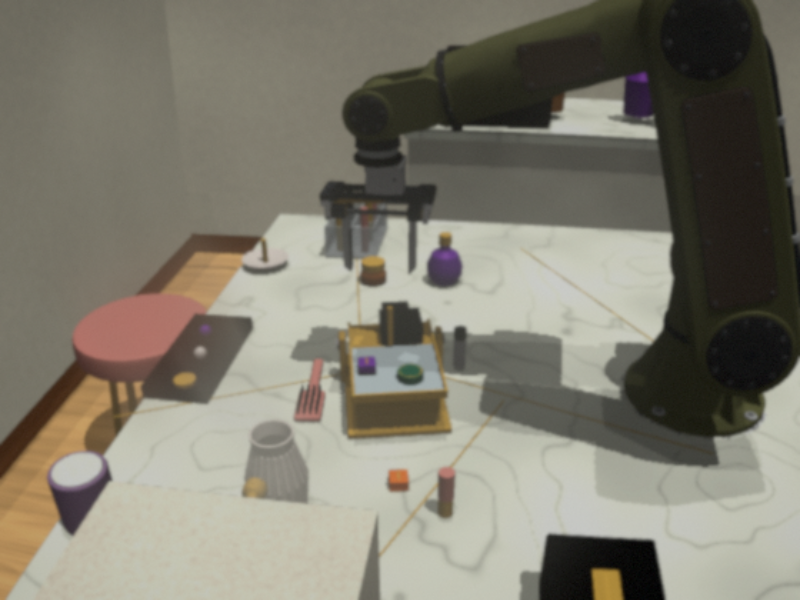

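The scene view shows the paddle at (337,371), the black box at (378,328), the gold post at (402,305), the compact at (421,297) and the block at (447,314). The side view shows the tray with its up-ramp end toward the camera. Block look-alikes are the purple block on the mirror at scene (447,314), the orange cube at (538,364) and the purple bead at (556,548). I choose the purple block on the mirror and will check it in a close crop.

Run:
```python
import cv2,numpy as np
a=cv2.imread("pics/scene0_raw.png")[185:295,210:350]; b=cv2.imread("pics/side0_raw.png")[205:310,230:340]
a=cv2.resize(a,None,fx=5.7,fy=5.4,interpolation=cv2.INTER_CUBIC)[:600,:800]
cv2.imwrite("pics/c1.png",cv2.resize(cv2.imread("pics/scene0_raw.png")[185:295,210:350],(700,550),interpolation=cv2.INTER_CUBIC))
cv2.imwrite("pics/c2.png",cv2.resize(b,(550,525),interpolation=cv2.INTER_CUBIC))
```

```text
(no output)
```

View pics/c1.png

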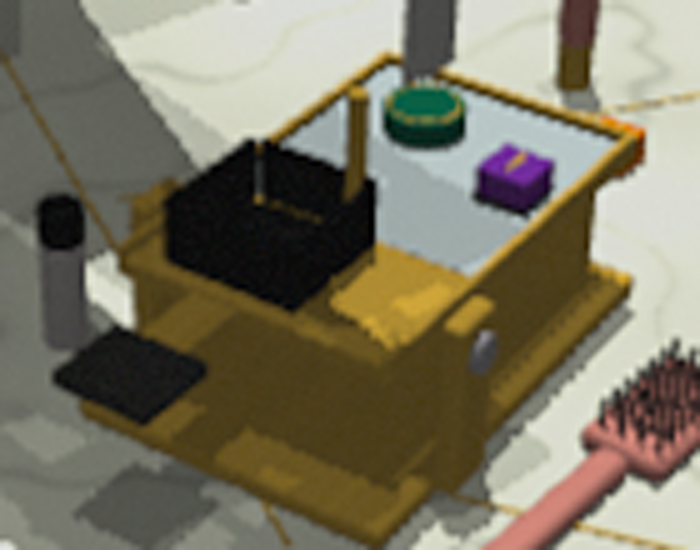

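View pics/c2.png

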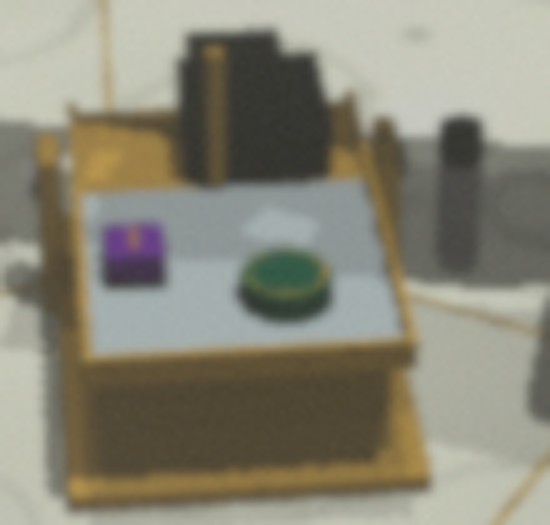

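The crops show purple with a gold slot at (517,165), so that is the meant block. The post top is at (359,92) and the compact top at (425,105). In the side crop the post top is at (214,48), the block at (133,238) and the compact at (286,275). Next I fit the stand pose.

```bash
cat > h.py <<'E'
import numpy as np,cv2
from station import ctrl,viewer
from scipy.spatial.transform import Rotation as R
from scipy.optimize import least_squares
def proj(m,P,pose=None):
    T=np.linalg.inv(np.array(m["pose"] if pose is None else pose));P=np.atleast_2d(P)
    return cv2.projectPoints(P,cv2.Rodrigues(T[:3,:3])[0],T[:3,3],np.array(m["K"]),np.array(m["dist_coeffs"]))[0][:,0]
def w(s,P):  # stand -> world
    P=np.atleast_2d(P); c,n=np.cos(s[2]),np.sin(s[2])
    return np.c_[s[0]+c*P[:,0]-n*P[:,1], s[1]+n*P[:,0]+c*P[:,1], P[:,2]]
E
python3 - <<'E'
from h import *
S=viewer.camera_model("scene");D=viewer.camera_model("side")
sc=lambda u,v:((u+.5)/5-.5+210,(v+.5)/5-.5+185); sd=lambda u,v:((u+.5)/5-.5+230,(v+.5)/5-.5+205)
mm=lambda *a:np.array(a)/1000
ob=[(S,sc(359,92),mm(33,-21,156)),(D,sd(214,48),mm(33,-21,156)),
(S,sc(55,377),mm(-127,25,82)),(S,sc(118,330),mm(-83,25,82)),(S,sc(205,372),mm(-83,-25,82)),(S,sc(142,410),mm(-127,-25,82)),
(S,sc(391,57),mm(179,52,"0" and 86)),(S,sc(632,132),mm(179,-87,86)),(D,sd(80,358),mm(182,-90,86)),(D,sd(413,345),mm(182,55,86)),
(S,sc(517,162),mm(99,-62,100)),(D,sd(133,238),mm(99,-62,100))]
def f(p):
    r=[]
    for m,uv,P in ob: r.append(proj(m,w(p,P))[0]-uv)
    return np.array(r).ravel()
s=least_squares(f,[.55,0,1.5],loss="soft_l1"); print(s.x); print(f(s.x).reshape(-1,2).round(1).tolist())
cs=least_squares(lambda q:np.r_[proj(S,w(s.x,[q[0],q[1],.096]))[0]-sc(425,103),proj(D,w(s.x,[q[0],q[1],.096]))[0]-sd(286,275)],[.12,0]);print("compact",cs.x,cs.fun)
v=least_squares(lambda q:np.r_[proj(S,w(s.x,[q[0],q[1],.078]))[0]-sc(61,207),proj(D,w(s.x,[q[0],q[1],.078]))[0]-sd(461,127)],[.0,.1]);print("vial",v.x,v.fun,w(s.x,[*v.x,0]))
for n,P in dict(post=(33,-21,156),pad=(-105,0,82),hinge=(33,34,82),open=(33+55*np.cos(.1),34+5,156)).items(): print(n,w(s.x,mm(*P)).round(4))
E
```

```text
[ 0.51982164 -0.00414323  1.80230043]
[[-0.2, -0.0], [-1.5, 0.8], [-1.2, -0.5], [-0.6, -1.4], [1.2, -1.7], [0.9, 1.5], [-0.8, -0.3], [-0.4, 0.6], [-0.4, 2.0], [-0.0, 0.4], [-2.1, 0.6], [-0.5, -0.9]]
compact [0.13460732 0.00408135] [-0.36918318 -0.53170981 -0.42790619  0.04549849]
vial [-0.01761875  0.1092849 ] [-0.52300589 -0.97624325 -0.77730405  0.05619318] [[ 0.41749467 -0.04636647  0.        ]]
post [[0.5327 0.0328 0.156 ]]
pad [[ 0.5439 -0.1063  0.082 ]]
hinge [[0.4792 0.0202 0.082 ]]
open [[0.4617 0.0723 0.156 ]]
```

```bash
cat >> h.py <<'E'
s0=np.array([0.51982,-0.00414,1.80230])
def go(x,y,z,yawdeg=0):
    "tool-frame delta to stand pos (mm) with tool x along stand x turned by yawdeg"
    o=ctrl.get_obs(); Rc=R.from_euler("xyz",o["eef_rot"])
    Rt=R.from_euler("xyz",[np.pi,0,s0[2]+np.radians(yawdeg)])
    d=Rc.inv().apply(w(s0,np.array([x,y,z])/1000)[0]-o["ee_pos"])
    c=(o["ee_pos"][:2]-s0[:2]);cc,n=np.cos(s0[2]),np.sin(s0[2])
    print("t",round(o["time_s"],2),"stand",np.round([1e3*(cc*c[0]+n*c[1]),1e3*(-n*c[0]+cc*c[1]),1e3*o["ee_pos"][2]],1),
     "delta mm",np.round(d*1e3,1),"turn deg",np.round((Rc.inv()*Rt).as_rotvec(degrees=True),2),"F",np.round(o["force"],1),"w",round(o["grip_width"],3))
E
python3 -c "
from h import *
go(12,-21,179); go(12,-21,136)"
```

```text
t 0.1 stand [ -2.8 -30.1 178.9] delta mm [ 12.4 -12.2  -0. ] turn deg [-6.000e-02 -1.000e-02 -1.326e+01] F [0.4 1.1 0.4] w 0.094
t 0.1 stand [ -2.8 -30.1 178.9] delta mm [ 12.4 -12.2  43. ] turn deg [-6.000e-02 -1.000e-02 -1.326e+01] F [0.4 1.1 0.4] w 0.094
```

Request:
play_rows --commands '[{"dx":0.0124,"dy":-0.0122,"az":-4.4},{"az":-4.4},{"az":-4.4},{},{}]' --claw 0

```text
validation failed for argument at $.co...
```

```bash
python3 -c "
from h import *
go(12,-21,136)"
```

```text
t 0.1 stand [ -2.8 -30.1 178.9] delta mm [ 12.4 -12.2  43. ] turn deg [-6.000e-02 -1.000e-02 -1.326e+01] F [0.4 1.1 0.4] w 0.094
```

Rows may need all six fields.

Request:
play_rows --commands '[{"dx":0.0124,"dy":-0.0122,"dz":0,"ax":0,"ay":0,"az":-4.4},{"dx":0,"dy":0,"dz":0,"ax":0,"ay":0,"az":-4.4},{"dx":0,"dy":0,"dz":0,"ax":0,"ay":0,"az":-4.4},{"dx":0,"dy":0,"dz":0,"ax":0,"ay":0,"az":0},{"dx":0,"dy":0,"dz":0,"ax":0,"ay":0,"az":0}]' --claw 0

```text
time_s: 0.52
ee_pos: [0.5362, 0.0129, 0.1773]
eef_rot: [-3.137, -0.001, 1.808]
force: [-0.3, 0.0, -0.4]
grip_width: 0.0639
```

Request:
play_rows --commands '[{"dx":0,"dy":0,"dz":0,"ax":0,"ay":0,"az":0},{"dx":0,"dy":0,"dz":0.01,"ax":0,"ay":0,"az":0},{"dx":0,"dy":0,"dz":0.01,"ax":0,"ay":0,"az":0},{"dx":0,"dy":0,"dz":0.01,"ax":0,"ay":0,"az":0},{"dx":0,"dy":0,"dz":0.01,"ax":0,"ay":0,"az":0}]'

```text
time_s: 0.93
ee_pos: [0.5366, 0.0126, 0.1347]
eef_rot: [-3.139, -0.001, 1.801]
force: [0.0, 0.1, -0.7]
grip_width: 0.0306
```

Run:
```python
from h import *
go(12,-21,136); go(20,-21,136)
im=viewer.camera("scene")[150:290,200:360]; cv2.imwrite("pics/d1.png",cv2.resize(im[...,::-1],(640,560),interpolation=cv2.INTER_CUBIC))
```

```text
t 0.93 stand [ 12.5 -20.2 134.7] delta mm [-0.4  0.8 -1.3] turn deg [-0.14 -0.04 -0.1 ] F [ 0.   0.1 -0.7] w 0.031
t 0.93 stand [ 12.5 -20.2 134.7] delta mm [ 7.6  0.8 -1.3] turn deg [-0.14 -0.04 -0.1 ] F [ 0.   0.1 -0.7] w 0.031
```

View pics/d1.png

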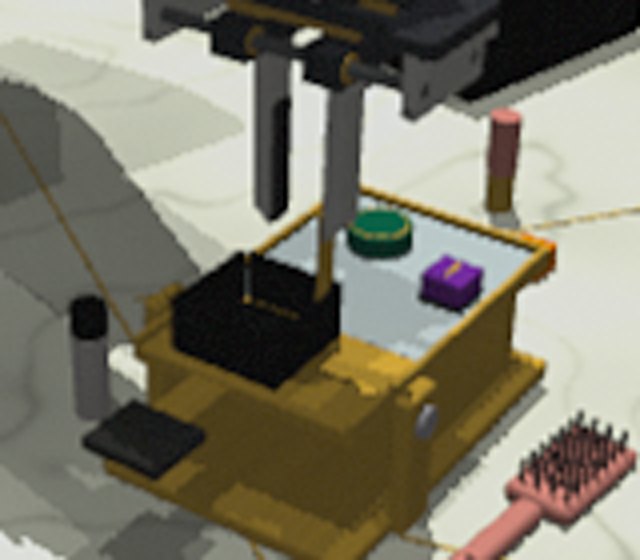

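The crop shows the half-closed fingers just on the box side of the post, at (340,200), with clear space around them. I will finish closing them first.

Request:
play_rows --commands '[{"dx":0,"dy":0,"dz":-0.001,"ax":0,"ay":0,"az":0},{"dx":0,"dy":0,"dz":0,"ax":0,"ay":0,"az":0},{"dx":0,"dy":0,"dz":0,"ax":0,"ay":0,"az":0},{"dx":0,"dy":0,"dz":0,"ax":0,"ay":0,"az":0},{"dx":0.004,"dy":0,"dz":0,"ax":0,"ay":0,"az":0}]'

```text
time_s: 1.4
ee_pos: [0.5344, 0.0162, 0.1323]
eef_rot: [-3.134, -0.002, 1.799]
force: [0.2, 0.2, -0.0]
grip_width: 0.0003
```

Request:
play_rows --commands '[{"dx":0.004,"dy":0,"dz":0,"ax":0,"ay":0,"az":0},{"dx":0.0058,"dy":0.001,"dz":0,"ax":0,"ay":0,"az":-6},{"dx":0.0058,"dy":0.001,"dz":0,"ax":0,"ay":0,"az":-6},{"dx":0.0058,"dy":0.001,"dz":0,"ax":0,"ay":0,"az":-6},{"dx":0.0058,"dy":0.001,"dz":0,"ax":0,"ay":0,"az":-6}]'

```text
time_s: 1.82
ee_pos: [0.5287, 0.0452, 0.1339]
eef_rot: [-3.138, -0.003, 2.231]
force: [-0.1, 0.9, 0.3]
grip_width: 0.0007
```

```bash
cat >> h.py <<'E'
def arc(th,b=13,z=136):
    t=np.radians(th);p=33-b*np.cos(t)+55*np.sin(t),34-b*np.sin(t)-55*np.cos(t);print("arc",th,np.round(p,1));go(*p,z,th)
E
python3 -c "
from h import *
arc(24);arc(54)"
```

```text
arc 24 [ 43.5 -21.5]
t 1.82 stand [ 46.  -20.  133.9] delta mm [-2.9  0.4 -2.1] turn deg [-0.21 -0.19  0.55] F [-0.1  0.9  0.3] w 0.001
arc 54 [69.9 -8.8]
t 1.82 stand [ 46.  -20.  133.9] delta mm [26.3 -0.2 -2. ] turn deg [ -0.16  -0.24 -29.45] F [-0.1  0.9  0.3] w 0.001
```

Request:
play_rows --commands '[{"dx":0.0058,"dy":0.001,"dz":-0.001,"ax":0,"ay":0,"az":-6},{"dx":0.0058,"dy":0.001,"dz":0,"ax":0,"ay":0,"az":-6},{"dx":0.0058,"dy":0.001,"dz":0,"ax":0,"ay":0,"az":-6},{"dx":0.0058,"dy":0.001,"dz":0,"ax":0,"ay":0,"az":-6},{"dx":0.0058,"dy":0.001,"dz":0,"ax":0,"ay":0,"az":-6}]'

```text
time_s: 2.23
ee_pos: [0.5092, 0.0707, 0.1364]
eef_rot: [-3.142, -0.002, 2.783]
force: [-0.4, 0.1, 0.2]
grip_width: 0.0008
```

```bash
python3 -c "
from h import *
arc(54);arc(84)"
```

```text
arc 54 [69.9 -8.8]
t 2.23 stand [ 75.3  -6.9 136.4] delta mm [-4.7 -3.4  0.4] turn deg [-0.01 -0.14  2.18] F [-0.4  0.1  0.2] w 0.001
arc 84 [86.3 15.3]
t 2.23 stand [ 75.3  -6.9 136.4] delta mm [24.6 -3.2  0.4] turn deg [  0.03  -0.13 -27.82] F [-0.4  0.1  0.2] w 0.001
```

Request:
play_rows --commands '[{"dx":0.0058,"dy":0.0003,"dz":0,"ax":0,"ay":0,"az":-6},{"dx":0.0058,"dy":0.0003,"dz":0,"ax":0,"ay":0,"az":-6},{"dx":0.0058,"dy":0.0003,"dz":0,"ax":0,"ay":0,"az":-6},{"dx":0.0058,"dy":0.0003,"dz":0,"ax":0,"ay":0,"az":-6},{"dx":0.005,"dy":0.0003,"dz":0,"ax":0,"ay":0,"az":-4}]'

```text
time_s: 2.65
ee_pos: [0.4805, 0.0792, 0.1379]
eef_rot: [3.14, 0.001, -2.982]
force: [-0.4, 0.5, -0.1]
grip_width: 0.0005
```

Run:
```python
from h import *
arc(84);arc(92)
im=viewer.camera("side")[195:300,230:340]; cv2.imwrite("pics/d2.png",cv2.resize(im[...,::-1],(550,525),interpolation=cv2.INTER_CUBIC))
```

```text
arc 84 [86.3 15.3]
t 2.65 stand [ 90.1  19.1 137.9] delta mm [-4.1 -3.5  1.9] turn deg [0.07 0.05 1.89] F [-0.4  0.5 -0.1] w 0.0
arc 92 [88.4 22.9]
t 2.65 stand [ 90.1  19.1 137.9] delta mm [ 3.7 -2.   1.9] turn deg [ 0.06  0.05 -6.11] F [-0.4  0.5 -0.1] w 0.0
```

View pics/d2.png

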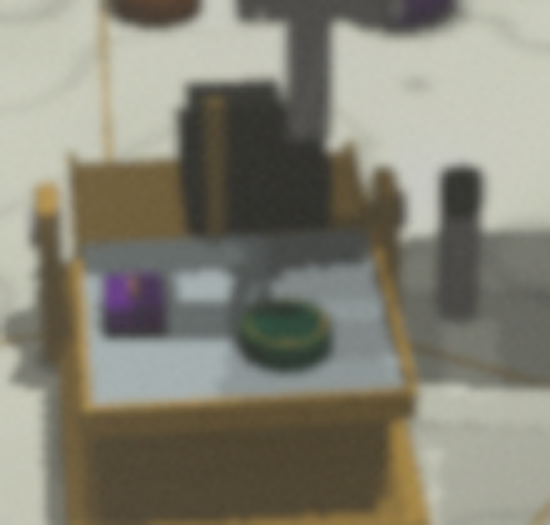

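The picture disagrees with my estimate. The post is still at its shut place, (214,100), and the finger shows at (310,130). I will project the fingertip to find out why.

Run:
```python
from h import *
o=ctrl.get_obs();print(o["time_s"],o["ee_pos"])
tip=o["ee_pos"]-[0,0,.008]
for n,c in(("side",(230,195)),("scene",(200,150))):
    m=viewer.camera_model(n);print(n,(proj(m,[tip,w(s0,[.033,-.021,.156])[0],w(s0,[.088,.034,.156])[0]])-c).round(1)*[5,5] if n=="side" else (proj(m,[tip,w(s0,[.033,-.021,.156])[0],w(s0,[.088,.034,.156])[0]])-c).round(1)*4)
im=viewer.camera("scene")[150:290,200:360]; cv2.imwrite("pics/d3.png",cv2.resize(im[...,::-1],(640,560),interpolation=cv2.INTER_CUBIC))
```

```text
2.7 [0.47992588 0.07918233 0.13795113]
side [[305.5 205. ]
 [204.5 100. ]
 [336.5 151. ]]
scene [[317.6 191.6]
 [324.8 212. ]
 [296.  146.8]]
```

View pics/d3.png

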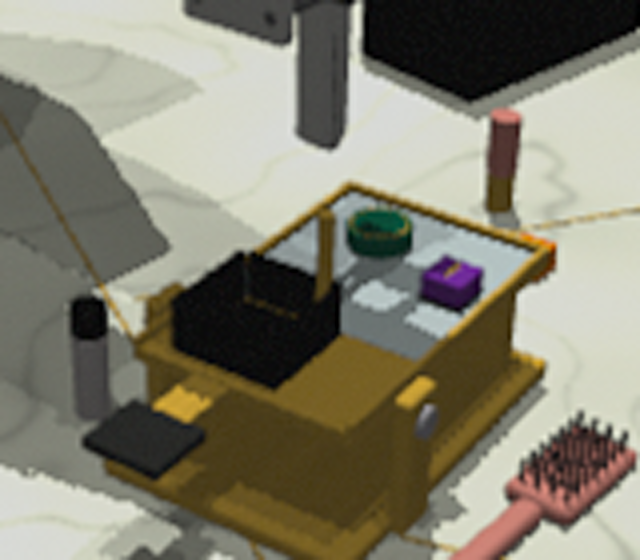

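Run:
```python
from h import *
S=viewer.camera_model("scene");D=viewer.camera_model("side")
f=lambda q:np.r_[proj(S,q)[0]-(200+320/4,150+143/4),proj(D,q)[0]-(230+309/5,195+139/5)]
s=least_squares(f,[.48,.08,.13]);print(s.x,s.fun,S["pose"]@[0,0,0,1])
print((proj(S,[[.5366,.0126,.1267]])[0]-(200,150))*4)
for z in(.13,.15,.165,.18):print(z,(proj(S,[[.48,.079,z]])[0]-(200,150))*4,(proj(D,[[.48,.079,z]])[0]-(230,195))*5)
```

```text
[0.47972725 0.07844405 0.16299027] [-0.52730624 -0.41247592 -0.52231981  0.39108756] [ 1.11382604 -0.55192247  0.62286695  1.        ]
[301.87395376 273.64523385]
0.13 [317.42149611 191.4929056 ] [305.13296252 204.87228798]
0.15 [318.32042631 161.22434875] [305.44461336 166.67576881]
0.165 [319.00716285 138.10139226] [305.67837374 137.60496882]
0.18 [319.70493692 114.60738508] [305.91205882 108.16801567]
```

Both views put the real fingertip at x and y as reported but at z about 0.163, roughly 33 mm higher than stated (true tip ≈ TCP z + 25 mm). That is why the fingers passed over the post. I will use this measured offset, return to the start of the swing and redo it lower.

Request:
play_rows --commands '[{"dx":0,"dy":0,"dz":-0.012,"ax":0,"ay":0,"az":0},{"dx":-0.02,"dy":-0.039,"dz":0,"ax":0,"ay":0,"az":0},{"dx":-0.02,"dy":-0.039,"dz":0,"ax":0,"ay":0,"az":0},{"dx":0,"dy":0,"dz":0,"ax":0,"ay":0,"az":7},{"dx":0,"dy":0,"dz":0,"ax":0,"ay":0,"az":7}]'

```text
time_s: 3.17
ee_pos: [0.5341, 0.0081, 0.152]
eef_rot: [3.14, 0.004, 3.041]
force: [-1.2, 1.5, 0.2]
grip_width: 0.0002
```

Request:
play_rows --commands '[{"dx":0,"dy":0,"dz":0,"ax":0,"ay":0,"az":7},{"dx":0,"dy":0,"dz":0,"ax":0,"ay":0,"az":7},{"dx":0,"dy":0,"dz":0,"ax":0,"ay":0,"az":7},{"dx":0,"dy":0,"dz":0,"ax":0,"ay":0,"az":7},{"dx":0,"dy":0,"dz":0,"ax":0,"ay":0,"az":7}]'

```text
time_s: 3.58
ee_pos: [0.5363, 0.0072, 0.1522]
eef_rot: [3.137, 0.003, 2.416]
force: [-0.5, -0.5, 0.1]
grip_width: 0.0006
```

Request:
play_rows --commands '[{"dx":0,"dy":0,"dz":0,"ax":0,"ay":0,"az":7},{"dx":0,"dy":0,"dz":0,"ax":0,"ay":0,"az":7},{"dx":0,"dy":0,"dz":0,"ax":0,"ay":0,"az":7},{"dx":0,"dy":0,"dz":0,"ax":0,"ay":0,"az":7},{"dx":0,"dy":0,"dz":0,"ax":0,"ay":0,"az":7}]'

```text
time_s: 4.0
ee_pos: [0.5379, 0.0078, 0.1527]
eef_rot: [3.135, 0.0, 1.792]
force: [1.1, 0.1, -0.5]
grip_width: 0.0005
```

Run:
```python
from h import *
go(10,-21,103); print(ctrl.get_obs()["qpos"].round(2))
S=viewer.camera("scene");cv2.imwrite("pics/d4.png",cv2.resize(S[130:290,200:360,::-1],(600,600),interpolation=cv2.INTER_CUBIC))
```

```text
t 4.0 stand [  7.4 -20.3 152.7] delta mm [ 2.6  0.3 49.7] turn deg [ 0.38  0.01 -0.62] F [ 1.1  0.1 -0.5] w 0.0
[-0.05  0.29  1.59  0.    1.25 -0.28]
```

Request:
play_rows --commands '[{"dx":0.002,"dy":0,"dz":0.01,"ax":0,"ay":0,"az":0},{"dx":0,"dy":0,"dz":0.01,"ax":0,"ay":0,"az":0},{"dx":0,"dy":0,"dz":0.01,"ax":0,"ay":0,"az":0},{"dx":0,"dy":0,"dz":0.01,"ax":0,"ay":0,"az":0},{"dx":0,"dy":0,"dz":0.006,"ax":0,"ay":0,"az":0}]'

```text
time_s: 4.47
ee_pos: [0.5385, 0.0103, 0.1028]
eef_rot: [3.133, 0.001, 1.789]
force: [0.6, 0.1, -0.3]
grip_width: 0.0007
```

Run:
```python
from h import *
go(20,-21,103)
S=viewer.camera("scene");cv2.imwrite("pics/d5.png",cv2.resize(S[130:290,200:360,::-1],(600,600),interpolation=cv2.INTER_CUBIC))
```

```text
t 4.47 stand [  9.8 -21.5 102.8] delta mm [10.2 -0.6 -0.2] turn deg [ 0.47  0.04 -0.79] F [ 0.6  0.1 -0.3] w 0.001
```

View pics/d5.png

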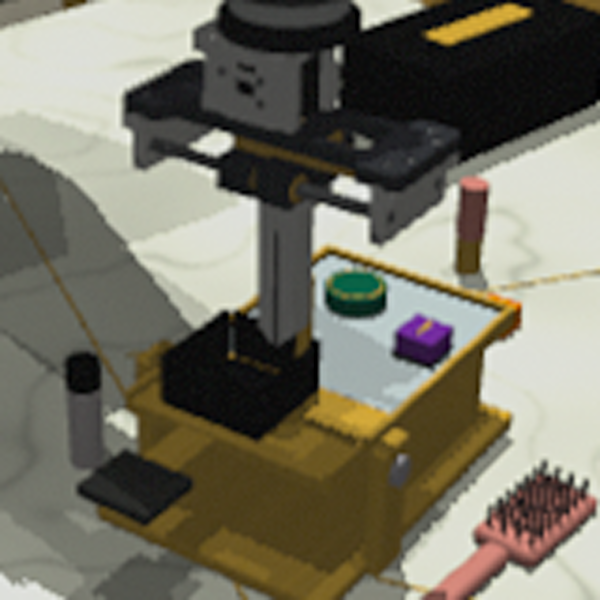

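The fingers now stand beside the post, with their tip at (285,345) just above the walls. Pushing now.

Request:
play_rows --commands '[{"dx":0.005,"dy":0,"dz":0,"ax":0,"ay":0,"az":-0.8},{"dx":0.004,"dy":0,"dz":0,"ax":0,"ay":0,"az":0},{"dx":0.005,"dy":0.001,"dz":0,"ax":0,"ay":0,"az":-5},{"dx":0.005,"dy":0.001,"dz":0,"ax":0,"ay":0,"az":-5},{"dx":0.005,"dy":0.001,"dz":0,"ax":0,"ay":0,"az":-5}]'

```text
time_s: 4.93
ee_pos: [0.5339, 0.0356, 0.1016]
eef_rot: [3.136, 0.002, 2.074]
force: [0.7, -0.3, -0.2]
grip_width: 0.0003
```

Run:
```python
from h import *
arc(15,13,103);arc(45,13,103)
S=viewer.camera("side");cv2.imwrite("pics/d6.png",cv2.resize(S[195:300,230:340,::-1],(550,525),interpolation=cv2.INTER_CUBIC))
```

```text
arc 15 [ 34.7 -22.5]
t 4.93 stand [ 35.4 -22.8 101.6] delta mm [-0.6 -0.5 -1.4] turn deg [0.34 0.11 0.55] F [ 0.7 -0.3 -0.2] w 0.0
arc 45 [ 62.7 -14.1]
t 4.93 stand [ 35.4 -22.8 101.6] delta mm [28.6 -1.1 -1.4] turn deg [  0.3    0.2  -29.45] F [ 0.7 -0.3 -0.2] w 0.0
```

Request:
play_rows --commands '[{"dx":0.0057,"dy":0.0008,"dz":-0.001,"ax":0,"ay":0,"az":-6},{"dx":0.0057,"dy":0.0008,"dz":0,"ax":0,"ay":0,"az":-6},{"dx":0.0057,"dy":0.0008,"dz":0,"ax":0,"ay":0,"az":-6},{"dx":0.0057,"dy":0.0008,"dz":0,"ax":0,"ay":0,"az":-6},{"dx":0.0057,"dy":0.0008,"dz":0,"ax":0,"ay":0,"az":-6}]'

```text
time_s: 5.4
ee_pos: [0.5189, 0.0618, 0.1047]
eef_rot: [3.135, 0.009, 2.616]
force: [0.8, -0.9, -1.5]
grip_width: 0.0007
```

Run:
```python
from h import *
arc(45,13,103);arc(75,13,103)
S=viewer.camera("side");cv2.imwrite("pics/d7.png",cv2.resize(S[195:300,230:340,::-1],(550,525),interpolation=cv2.INTER_CUBIC))
```

```text
arc 45 [ 62.7 -14.1]
t 5.4 stand [ 64.4 -14.3 104.7] delta mm [-1.  -1.4  1.7] turn deg [0.38 0.48 1.65] F [ 0.8 -0.9 -1.5] w 0.001
arc 75 [82.8  7.2]
t 5.4 stand [ 64.4 -14.3 104.7] delta mm [28.2 -1.4  1.5] turn deg [  0.24   0.57 -28.35] F [ 0.8 -0.9 -1.5] w 0.001
```

View pics/d7.png

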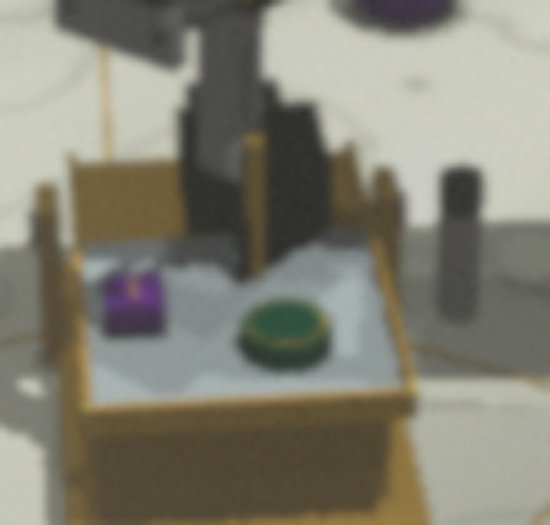

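The door is moving: the post is now at (255,140) with the finger behind it. Continuing the swing.

Request:
play_rows --commands '[{"dx":0.0056,"dy":0.0007,"dz":0.001,"ax":0,"ay":0,"az":-6},{"dx":0.0056,"dy":0.0007,"dz":0,"ax":0,"ay":0,"az":-6},{"dx":0.0056,"dy":0.0007,"dz":0,"ax":0,"ay":0,"az":-6},{"dx":0.0056,"dy":0.0007,"dz":0,"ax":0,"ay":0,"az":-6},{"dx":0.0056,"dy":0.0007,"dz":0,"ax":0,"ay":0,"az":-6}]'

```text
time_s: 5.87
ee_pos: [0.4939, 0.075, 0.1054]
eef_rot: [3.14, 0.015, -3.135]
force: [0.3, -0.3, -1.5]
grip_width: 0.0006
```

Run:
```python
from h import *
arc(75,13,103);arc(93,13,103)
```

```text
arc 75 [82.8  7.2]
t 5.87 stand [ 82.9   7.  105.4] delta mm [ 0.2 -0.2  2.4] turn deg [0.11 0.85 2.11] F [ 0.3 -0.3 -1.5] w 0.001
arc 93 [88.6 23.9]
t 5.87 stand [ 82.9   7.  105.4] delta mm [17.7  1.7  2.2] turn deg [ -0.02   0.86 -15.89] F [ 0.3 -0.3 -1.5] w 0.001
```

Request:
play_rows --commands '[{"dx":0.0055,"dy":0.0008,"dz":0.001,"ax":0,"ay":0.8,"az":-5},{"dx":0.0055,"dy":0.0008,"dz":0,"ax":0,"ay":0,"az":-5},{"dx":0.005,"dy":0.0005,"dz":0,"ax":0,"ay":0,"az":-5},{"dx":0.001,"dy":0,"dz":0,"ax":0,"ay":0,"az":0},{"dx":0,"dy":0,"dz":0,"ax":0,"ay":0,"az":0}]'

```text
time_s: 6.28
ee_pos: [0.4769, 0.0759, 0.1062]
eef_rot: [3.141, 0.004, -2.876]
force: [0.6, -0.8, -0.2]
grip_width: 0.0005
```

Run:
```python
from h import *
arc(93,13,103)
a=viewer.camera("side")[195:300,230:340,::-1];b=viewer.camera("scene")[130:290,200:360,::-1]
cv2.imwrite("pics/d8.png",np.hstack([cv2.resize(a,(400,382)),cv2.resize(b,(382,382),interpolation=cv2.INTER_CUBIC)]))
```

```text
arc 93 [88.6 23.9]
t 6.28 stand [ 87.7  23.4 106.2] delta mm [0.5 0.9 3.2] turn deg [ 0.03  0.24 -1.06] F [ 0.6 -0.8 -0.2] w 0.001
```

View pics/d8.png

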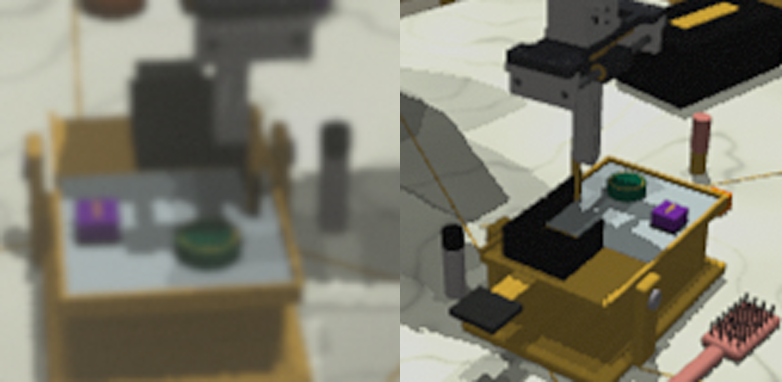

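The door stands open at about 92° with the compact and the block untouched. Next I retreat upward and travel to the paddle.

Request:
play_rows --commands '[{"dx":-0.006,"dy":0,"dz":0,"ax":0,"ay":0,"az":0},{"dx":-0.002,"dy":0,"dz":-0.015,"ax":0,"ay":0,"az":0},{"dx":0,"dy":0,"dz":-0.02,"ax":0,"ay":0,"az":0},{"dx":0,"dy":0,"dz":-0.02,"ax":0,"ay":0,"az":0},{"dx":0,"dy":0,"dz":-0.005,"ax":0,"ay":0,"az":0}]'

```text
time_s: 6.8
ee_pos: [0.4863, 0.0781, 0.1667]
eef_rot: [3.14, 0.001, -2.888]
force: [-0.0, -0.7, 1.0]
grip_width: 0.0004
```

Request:
play_rows --commands '[{"dx":-0.003,"dy":-0.039,"dz":0,"ax":0,"ay":0,"az":0},{"dx":-0.003,"dy":-0.039,"dz":0,"ax":0,"ay":0,"az":0},{"dx":-0.003,"dy":-0.039,"dz":0,"ax":0,"ay":0,"az":0},{"dx":-0.003,"dy":-0.039,"dz":0,"ax":0,"ay":0,"az":0},{"dx":-0.003,"dy":-0.038,"dz":0,"ax":0,"ay":0,"az":0}]'

```text
time_s: 7.22
ee_pos: [0.5529, -0.1069, 0.1666]
eef_rot: [3.14, 0.005, -2.886]
force: [0.9, 0.6, -0.4]
grip_width: 0.0004
```

Request:
play_rows --commands '[{"dx":0,"dy":0,"dz":0,"ax":0,"ay":0,"az":7},{"dx":0,"dy":0,"dz":0,"ax":0,"ay":0,"az":7},{"dx":0,"dy":0,"dz":0,"ax":0,"ay":0,"az":7},{"dx":0,"dy":0,"dz":0,"ax":0,"ay":0,"az":7},{"dx":0,"dy":0,"dz":0,"ax":0,"ay":0,"az":7}]'

```text
time_s: 7.63
ee_pos: [0.555, -0.1162, 0.1607]
eef_rot: [3.139, -0.001, 2.77]
force: [0.8, -0.2, -0.0]
grip_width: 0.0006
```

Request:
play_rows --commands '[{"dx":0,"dy":0,"dz":0,"ax":0,"ay":0,"az":7},{"dx":0,"dy":0,"dz":0,"ax":0,"ay":0,"az":7},{"dx":0,"dy":0,"dz":0,"ax":0,"ay":0,"az":7},{"dx":0,"dy":0,"dz":0,"ax":0,"ay":0,"az":7},{"dx":0,"dy":0,"dz":0,"ax":0,"ay":0,"az":7}]'

```text
time_s: 8.05
ee_pos: [0.5559, -0.1167, 0.1558]
eef_rot: [-3.141, -0.005, 2.145]
force: [0.2, 0.5, -0.1]
grip_width: 0.0005
```

```bash
cat >> h.py <<'E'
def blobs(tag=None):
    "hsv centroids of green compact and purple block in the scene view (raw px)"
    im=viewer.camera("scene"); h=cv2.cvtColor(im,cv2.COLOR_RGB2HSV)
    r=[]
    for lo,hi in(((70,100,25),(95,255,255)),((128,100,40),(150,255,255))):
        m=cv2.inRange(h,lo,hi); m[:175]=0;m[265:]=0;m[:,:225]=0;m[:,335:]=0
        ys,xs=np.nonzero(m); r.append((len(xs),round(xs.mean(),2) if len(xs) else None,round(ys.mean(),2) if len(xs) else None))
    if tag: cv2.imwrite(f"pics/{tag}.png",cv2.resize(im[130:290,200:360,::-1],(600,600),interpolation=cv2.INTER_CUBIC))
    print("green",r[0],"purple",r[1])
E
python3 -c "
from h import *
go(-105,0,60); blobs('e1')"
```

```text
t 8.05 stand [-117.9   -9.3  155.8] delta mm [14.8 -4.3 95.9] turn deg [-0.1  -0.26 19.64] F [ 0.2  0.5 -0.1] w 0.001
green (115, np.float64(294.45), np.float64(208.23)) purple (125, np.float64(312.42), np.float64(220.4))
```

Request:
play_rows --commands '[{"dx":0.0148,"dy":-0.0043,"dz":0,"ax":0,"ay":0,"az":7},{"dx":0,"dy":0,"dz":0.02,"ax":0,"ay":0,"az":7},{"dx":0,"dy":0,"dz":0.02,"ax":0,"ay":0,"az":5.6},{"dx":0,"dy":0,"dz":0.02,"ax":0,"ay":0,"az":0},{"dx":0,"dy":0,"dz":0.012,"ax":0,"ay":0,"az":0}]'

```text
time_s: 8.52
ee_pos: [0.5459, -0.1064, 0.081]
eef_rot: [3.141, -0.002, 1.799]
force: [0.3, -0.8, -0.8]
grip_width: 0.0004
```

```bash
python3 -c "
from h import *
go(-105,0,57); blobs('e2')"
```

```text
t 8.52 stand [-105.5   -2.    81. ] delta mm [ 0.5 -2.  24. ] turn deg [ 0.06 -0.13 -0.2 ] F [ 0.3 -0.8 -0.8] w 0.0
green (113, np.float64(294.57), np.float64(208.2)) purple (124, np.float64(312.4), np.float64(220.35))
```

Request:
play_rows --commands '[{"dx":0,"dy":-0.002,"dz":0.006,"ax":0,"ay":0,"az":0},{"dx":0,"dy":0,"dz":0.005,"ax":0,"ay":0,"az":0},{"dx":0,"dy":0,"dz":0.003,"ax":0,"ay":0,"az":0},{"dx":0,"dy":0,"dz":0.002,"ax":0,"ay":0,"az":0},{"dx":0,"dy":0,"dz":0,"ax":0,"ay":0,"az":0}]'

```text
time_s: 8.98
ee_pos: [0.5435, -0.1069, 0.0617]
eef_rot: [-3.14, -0.004, 1.804]
force: [-0.6, 0.8, 0.9]
grip_width: 0.0008
```

Request:
play_rows --commands '[{"dx":0,"dy":0,"dz":0.0015,"ax":0,"ay":0,"az":0},{"dx":0,"dy":0,"dz":0.0015,"ax":0,"ay":0,"az":0},{"dx":0,"dy":0,"dz":0.0015,"ax":0,"ay":0,"az":0},{"dx":0,"dy":0,"dz":0.0015,"ax":0,"ay":0,"az":0},{"dx":0,"dy":0,"dz":0.001,"ax":0,"ay":0,"az":0}]'

```text
time_s: 9.4
ee_pos: [0.5446, -0.1071, 0.056]
eef_rot: [3.14, -0.002, 1.804]
force: [-2.3, 0.2, 4.4]
grip_width: 0.0005
```

```bash
python3 -c "
from h import *
go(-105,0,57); blobs('e3')"
```

```text
t 9.4 stand [-105.9   -0.5   56. ] delta mm [ 0.9 -0.5 -1. ] turn deg [ 0.07 -0.12  0.12] F [-2.3  0.2  4.4] w 0.0
green (113, np.float64(294.46), np.float64(208.18)) purple (125, np.float64(312.38), np.float64(220.24))
```

Request:
play_rows --commands '[{"dx":0.001,"dy":0,"dz":0.003,"ax":0,"ay":0,"az":0},{"dx":0,"dy":0,"dz":0.003,"ax":0,"ay":0,"az":0},{"dx":0,"dy":0,"dz":0.003,"ax":0,"ay":0,"az":0},{"dx":0,"dy":0,"dz":0.002,"ax":0,"ay":0,"az":0},{"dx":0,"dy":0,"dz":0.0015,"ax":0,"ay":0,"az":0}]'

```text
time_s: 9.87
ee_pos: [0.5451, -0.1069, 0.0443]
eef_rot: [3.138, -0.0, 1.804]
force: [-2.0, -0.0, 5.2]
grip_width: 0.0004
```

```bash
cat >> h.py <<'E'
M=viewer.camera_model("scene")
def px(x,y,h,t):
    c,n=np.cos(t),np.sin(t); return proj(M,w(s0,[x*c-h*n,y,.072+x*n+h*c]))[0]
def est(zt=None):
    o=ctrl.get_obs(); im=viewer.camera("scene"); h=cv2.cvtColor(im,cv2.COLOR_RGB2HSV);c=[]
    for lo,hi in(((70,100,25),(95,255,255)),((128,100,40),(150,255,255))):
        m=cv2.inRange(h,lo,hi); m[:140]=0;m[265:]=0;m[:,:225]=0;m[:,335:]=0
        ys,xs=np.nonzero(m);c.append((xs.mean(),ys.mean(),len(xs)))
    z=o["ee_pos"][2]+.025
    t=least_squares(lambda q:.072+((-.097+.01*np.sin(q[0]))/np.cos(q[0]))*np.sin(q[0])+.01*np.cos(q[0])-z,[.2]).x[0]
    og=np.array([294.46,208.18])-px(.1346,.0041,.017,0); ob=np.array([312.38,220.24])-px(.099,-.062,.019,0)
    f=lambda q:np.r_[px(q[0],-.062,.019,q[1])+ob-c[1][:2],px(q[2],q[3],.017,q[1])+og-c[0][:2],0.1*np.degrees(q[1]-t)]
    q=least_squares(f,[.099,t,.13,0]).x
    q2=least_squares(lambda r:px(.099,-.062,.019,r[0])+ob-c[1][:2],[.2]).x[0]
    print("t",round(o["time_s"],2),"z",round(o["ee_pos"][2],4),"F",o["force"].round(1),"tilt z %.3f blk %.3f fit %.3f"%(t,q2,q[1]),"block x %.1f compact x %.1f y %.1f (mm, box)"%(q[0]*1e3+3,q[2]*1e3+3,q[3]*1e3),"n",[k[2] for k in c])
E
python3 -c "
from h import *
est();go(-105,0,40)"
```

```text
t 9.87 z 0.0443 F [-2.  -0.   5.2] tilt z 0.131 blk 0.116 fit 0.119 block x 101.7 compact x 136.7 y 3.1 (mm, box) n [127, 136]
t 9.92 stand [-105.8   -1.    44.1] delta mm [ 0.8 -1.   4. ] turn deg [ 0.17 -0.02  0.11] F [-1.  -0.6  3.8] w 0.0
```

Request:
play_rows --commands '[{"dx":0.001,"dy":0,"dz":0.001,"ax":0,"ay":0,"az":0},{"dx":0,"dy":0,"dz":0.001,"ax":0,"ay":0,"az":0},{"dx":0,"dy":0,"dz":0.001,"ax":0,"ay":0,"az":0},{"dx":0,"dy":0,"dz":0.0005,"ax":0,"ay":0,"az":0},{"dx":0,"dy":0,"dz":0,"ax":0,"ay":0,"az":0}]'

```text
time_s: 10.33
ee_pos: [0.5451, -0.1061, 0.0404]
eef_rot: [3.138, 0.0, 1.804]
force: [-1.6, -0.3, 3.8]
grip_width: 0.0008
```

```bash
python3 -c "
from h import *
est()"
```

```text
t 10.33 z 0.0404 F [-1.6 -0.3  3.8] tilt z 0.171 blk 0.151 fit 0.154 block x 101.7 compact x 137.0 y 3.0 (mm, box) n [127, 131]
```

Request:
play_rows --commands '[{"dx":0,"dy":0,"dz":0.0005,"ax":0,"ay":0,"az":0},{"dx":0,"dy":0,"dz":0.0005,"ax":0,"ay":0,"az":0},{"dx":0,"dy":0,"dz":0.0005,"ax":0,"ay":0,"az":0},{"dx":0,"dy":0,"dz":0.0005,"ax":0,"ay":0,"az":0},{"dx":0,"dy":0,"dz":0,"ax":0,"ay":0,"az":0}]'

```text
time_s: 10.8
ee_pos: [0.5451, -0.106, 0.0384]
eef_rot: [3.138, 0.0, 1.804]
force: [-1.2, -1.4, 3.7]
grip_width: 0.0005
```

```bash
python3 -c "
from h import *
est()"
```

```text
t 10.8 z 0.0384 F [-1.2 -1.4  3.7] tilt z 0.192 blk 0.174 fit 0.175 block x 102.0 compact x 136.1 y 3.2 (mm, box) n [127, 137]
```

Request:
play_rows --commands '[{"dx":0,"dy":0,"dz":0.0006,"ax":0,"ay":0,"az":0},{"dx":0,"dy":0,"dz":0.0006,"ax":0,"ay":0,"az":0},{"dx":0,"dy":0,"dz":0.0006,"ax":0,"ay":0,"az":0},{"dx":0,"dy":0,"dz":0.0006,"ax":0,"ay":0,"az":0},{"dx":0,"dy":0,"dz":0,"ax":0,"ay":0,"az":0}]'

```text
time_s: 11.27
ee_pos: [0.5451, -0.1058, 0.0357]
eef_rot: [3.138, -0.0, 1.804]
force: [-2.2, -0.2, 4.7]
grip_width: 0.0005
```

```bash
python3 -c "
from h import *
est()"
```

```text
t 11.27 z 0.0357 F [-2.2 -0.2  4.7] tilt z 0.218 blk 0.203 fit 0.201 block x 102.3 compact x 136.2 y 3.2 (mm, box) n [131, 137]
```

Request:
play_rows --commands '[{"dx":0,"dy":0,"dz":0.0006,"ax":0,"ay":0,"az":0},{"dx":0,"dy":0,"dz":0.0006,"ax":0,"ay":0,"az":0},{"dx":0,"dy":0,"dz":0.0006,"ax":0,"ay":0,"az":0},{"dx":0,"dy":0,"dz":0.0004,"ax":0,"ay":0,"az":0},{"dx":0,"dy":0,"dz":0,"ax":0,"ay":0,"az":0}]'

```text
time_s: 11.73
ee_pos: [0.545, -0.1056, 0.0333]
eef_rot: [3.138, -0.0, 1.804]
force: [-1.1, -0.8, 5.0]
grip_width: 0.0006
```

```bash
python3 -c "
from h import *
est()"
```

```text
t 11.73 z 0.0333 F [-1.1 -0.8  5. ] tilt z 0.242 blk 0.231 fit 0.228 block x 102.5 compact x 136.2 y 3.1 (mm, box) n [129, 133]
```

Request:
play_rows --commands '[{"dx":0,"dy":0,"dz":0.0006,"ax":0,"ay":0,"az":0},{"dx":0,"dy":0,"dz":0.0006,"ax":0,"ay":0,"az":0},{"dx":0,"dy":0,"dz":0.0006,"ax":0,"ay":0,"az":0},{"dx":0,"dy":0,"dz":0.0004,"ax":0,"ay":0,"az":0},{"dx":0,"dy":0,"dz":0,"ax":0,"ay":0,"az":0}]'

```text
time_s: 12.2
ee_pos: [0.545, -0.1053, 0.0309]
eef_rot: [3.138, -0.001, 1.804]
force: [-0.8, 0.1, 4.4]
grip_width: 0.0003
```

```bash
python3 -c "
from h import *
est()"
```

```text
t 12.2 z 0.0309 F [-0.8  0.1  4.4] tilt z 0.266 blk 0.249 fit 0.245 block x 102.6 compact x 124.8 y 3.9 (mm, box) n [132, 133]
```

The compact is sliding (136 → 125 mm). Holding the angle.

Request:
play_rows --commands '[{"dx":0,"dy":0,"dz":0,"ax":0,"ay":0,"az":0},{"dx":0,"dy":0,"dz":0,"ax":0,"ay":0,"az":0},{"dx":0,"dy":0,"dz":0,"ax":0,"ay":0,"az":0},{"dx":0,"dy":0,"dz":0,"ax":0,"ay":0,"az":0},{"dx":0,"dy":0,"dz":0,"ax":0,"ay":0,"az":0}]'

```text
time_s: 12.67
ee_pos: [0.545, -0.1053, 0.031]
eef_rot: [3.138, -0.001, 1.804]
force: [-1.8, 0.3, 4.0]
grip_width: 0.0004
```

```bash
python3 -c "
from h import *
est()"
```

```text
t 12.67 z 0.031 F [-1.8  0.3  4. ] tilt z 0.266 blk 0.252 fit 0.248 block x 102.7 compact x 72.7 y 6.4 (mm, box) n [65, 136]
```

Request:
play_rows --commands '[{"dx":0,"dy":0,"dz":0,"ax":0,"ay":0,"az":0},{"dx":0,"dy":0,"dz":0,"ax":0,"ay":0,"az":0},{"dx":0,"dy":0,"dz":0,"ax":0,"ay":0,"az":0},{"dx":0,"dy":0,"dz":0,"ax":0,"ay":0,"az":0},{"dx":0,"dy":0,"dz":0,"ax":0,"ay":0,"az":0}]'

```text
time_s: 13.13
ee_pos: [0.545, -0.1053, 0.0308]
eef_rot: [3.138, -0.001, 1.804]
force: [-1.4, 1.2, 3.9]
grip_width: 0.0007
```

Request:
play_rows --commands '[{"dx":0,"dy":0,"dz":0,"ax":0,"ay":0,"az":0},{"dx":0,"dy":0,"dz":0,"ax":0,"ay":0,"az":0},{"dx":0,"dy":0,"dz":0,"ax":0,"ay":0,"az":0},{"dx":0,"dy":0,"dz":0,"ax":0,"ay":0,"az":0},{"dx":0,"dy":0,"dz":0,"ax":0,"ay":0,"az":0}]'

```text
time_s: 13.55
ee_pos: [0.545, -0.1053, 0.0308]
eef_rot: [3.138, -0.001, 1.804]
force: [-1.5, 1.4, 3.3]
grip_width: 0.0006
```

Run:
```python
from h import *
try: est()
except Exception as e: print(e)
a=viewer.camera("side")[180:300,220:350,::-1];b=viewer.camera("scene")[130:290,200:360,::-1]
cv2.imwrite("pics/f1.png",np.hstack([cv2.resize(a,(420,388)),cv2.resize(b,(380,388),interpolation=cv2.INTER_CUBIC)]))
```

```text
t 13.55 z 0.0308 F [-1.5  1.4  3.3] tilt z 0.267 blk 0.247 fit 0.249 block x 101.8 compact x -5.6 y 28.8 (mm, box) n [1, 134]
```

View pics/f1.png

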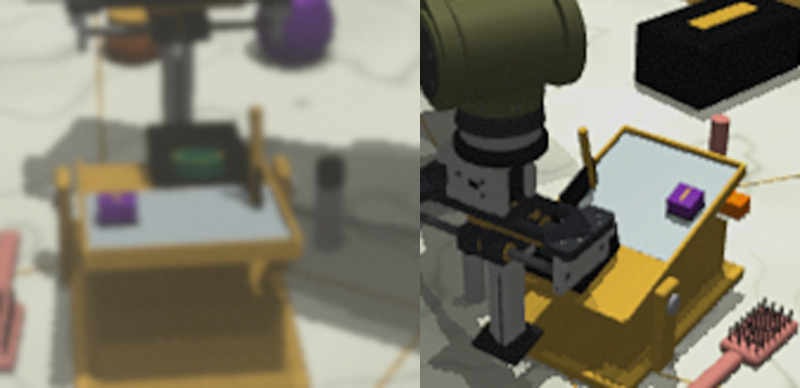

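The compact is inside the box at (198,162) in the left panel, and the block is in place. I will check numerically that it is home.

```bash
cat >> h.py <<'E'
DS=viewer.camera_model("side")
def side(t):
    im=viewer.camera("side");h=cv2.cvtColor(im,cv2.COLOR_RGB2HSV);m=cv2.inRange(h,(65,60,20),(95,255,255));m[:195]=0;m[300:]=0;m[:,:240]=0;m[:,:][:,320:]=0
    ys,xs=np.nonzero(m)
    c,n=np.cos(t),np.sin(t)
    g=lambda q:proj(DS,w(s0,[q[0]*c-.022*n,q[1],.072+q[0]*n+.022*c]))[0]-(xs.mean(),ys.mean())
    r=least_squares(g,[0,0]).x; print("side n",len(xs),"rows",ys.min(),ys.max(),"cols",xs.min(),xs.max(),"compact box x %.1f y %.1f"%(r[0]*1e3+3,r[1]*1e3))
E
python3 -c "
from h import *
side(.25)"
```

```text
side n 46 rows 226 233 cols 277 287 compact box x 3.6 y 9.1
```

Request:
play_rows --commands '[{"dx":0,"dy":0,"dz":0,"ax":0,"ay":0,"az":0},{"dx":0,"dy":0,"dz":0,"ax":0,"ay":0,"az":0},{"dx":0,"dy":0,"dz":0,"ax":0,"ay":0,"az":0},{"dx":0,"dy":0,"dz":0,"ax":0,"ay":0,"az":0},{"dx":0,"dy":0,"dz":0,"ax":0,"ay":0,"az":0}]'

```text
time_s: 14.17
ee_pos: [0.545, -0.1053, 0.0308]
eef_rot: [3.138, -0.001, 1.804]
force: [-0.5, 1.1, 3.5]
grip_width: 0.0005
```

```bash
python3 -c "
from h import *
side(.25)"
```

```text
side n 47 rows 226 233 cols 277 287 compact box x 1.3 y 8.8
```

Run:
```python
from h import *
class V: pass
def e(im,t,h0=.022):
    h=cv2.cvtColor(im,cv2.COLOR_RGB2HSV);m=cv2.inRange(h,(60,50,15),(100,255,255));m[:195]=0;m[300:]=0;m[:,:240]=0;m[:,320:]=0
    n,l,st,ce=cv2.connectedComponentsWithStats(m);k=1+st[1:,4].argmax();print(st[k],ce[k].round(1))
    c,s=np.cos(t),np.sin(t)
    r=least_squares(lambda q:proj(DS,w(s0,[q[0]*c-h0*s,q[1],.072+q[0]*s+h0*c]))[0]-ce[k],[0,0]).x;print("box x %.1f y %.1f"%(r[0]*1e3+3,r[1]*1e3))
e(cv2.imread("pics/side0_raw.png")[...,::-1].copy(),0)
im=viewer.camera("side");e(im,.25)
t=.25;c,s=np.cos(t),np.sin(t)
for bx in(-10,0,10,20): # extents of top rim expected
    a=np.linspace(0,6.28,60);X=(bx-3)/1e3+.021*np.cos(a);Y=.004+.021*np.sin(a);H=.024
    p=proj(DS,w(s0,np.c_[X*c-H*s,Y,.072+X*s+H*c]));print(bx,p.min(0).round(1),p.max(0).round(1))
wl=[proj(DS,w(s0,[x*c-h*s,y,.072+x*s+h*c]))[0].round(1) for x,y,h in((-.032,-.031,.044),(-.032,.031,.044),(.03,-.031,.01),(.03,.031,.01))];print(wl)
cv2.imwrite("pics/f2.png",cv2.resize(im[200:260,255:315,::-1],(600,600),interpolation=cv2.INTER_CUBIC))
```

```text
[281 255  12   7  68] [286.5 258.5]
box x 129.8 y 5.2
[277 230  12   5  44] [282.3 232. ]
box x 26.7 y 7.4
-10 [271.  225.1] [287.8 229.6]
0 [271.3 226.1] [288.3 230.7]
10 [271.6 227.1] [288.7 231.8]
20 [272.  228.2] [289.2 232.9]
[array([264.5, 218.4]), array([289.1, 217.1]), array([266.8, 238.4]), array([292.4, 236.9])]
```

View pics/f2.png

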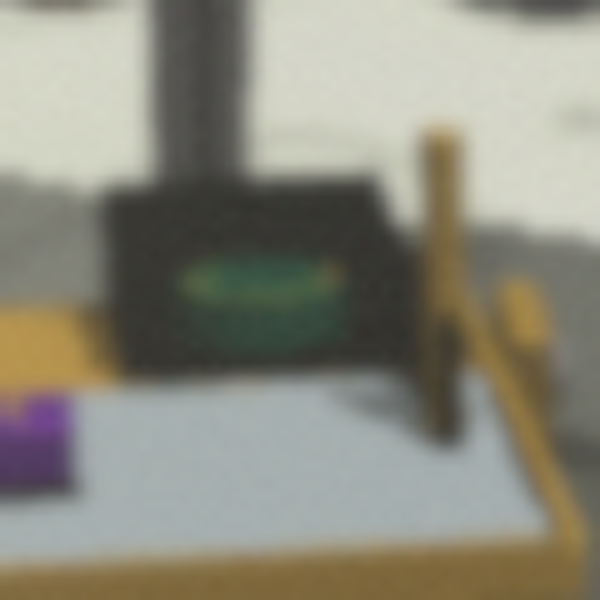

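The box edges match the projections to about 0.3 px, and the compact's rim (rows 225.5 to 230.5) fits x ≈ −6 mm, against the back wall, so it is home. It has been held tilted for about 1 s. Now I ease the tray down.

Request:
play_rows --commands '[{"dx":0,"dy":0,"dz":-0.001,"ax":0,"ay":0,"az":0},{"dx":0,"dy":0,"dz":-0.002,"ax":0,"ay":0,"az":0},{"dx":0,"dy":0,"dz":-0.002,"ax":0,"ay":0,"az":0},{"dx":0,"dy":0,"dz":-0.002,"ax":0,"ay":0,"az":0},{"dx":0,"dy":0,"dz":-0.002,"ax":0,"ay":0,"az":0}]'

```text
time_s: 14.68
ee_pos: [0.5452, -0.1062, 0.0406]
eef_rot: [3.138, 0.0, 1.804]
force: [-1.2, -0.8, 3.6]
grip_width: 0.0003
```

Request:
play_rows --commands '[{"dx":0,"dy":0,"dz":-0.002,"ax":0,"ay":0,"az":0},{"dx":0,"dy":0,"dz":-0.002,"ax":0,"ay":0,"az":0},{"dx":0,"dy":0,"dz":-0.002,"ax":0,"ay":0,"az":0},{"dx":0,"dy":0,"dz":-0.002,"ax":0,"ay":0,"az":0},{"dx":0,"dy":0,"dz":-0.001,"ax":0,"ay":0,"az":0}]'

```text
time_s: 15.1
ee_pos: [0.5452, -0.1062, 0.0511]
eef_rot: [3.138, 0.001, 1.804]
force: [-1.1, -0.5, 3.6]
grip_width: -0.0
```

Request:
play_rows --commands '[{"dx":0,"dy":0,"dz":-0.001,"ax":0,"ay":0,"az":0},{"dx":0,"dy":0,"dz":-0.001,"ax":0,"ay":0,"az":0},{"dx":0,"dy":0,"dz":-0.001,"ax":0,"ay":0,"az":0},{"dx":0,"dy":0,"dz":-0.001,"ax":0,"ay":0,"az":0},{"dx":0,"dy":0,"dz":-0.001,"ax":0,"ay":0,"az":0}]'

```text
time_s: 15.52
ee_pos: [0.5451, -0.1059, 0.0565]
eef_rot: [3.138, 0.0, 1.804]
force: [0.7, 0.5, 0.1]
grip_width: 0.0003
```

Force has dropped to about 0, so the tray is level. I will move clear and check.

Request:
play_rows --commands '[{"dx":0,"dy":0,"dz":-0.002,"ax":0,"ay":0,"az":0},{"dx":0,"dy":0,"dz":-0.005,"ax":0,"ay":0,"az":0},{"dx":0,"dy":0,"dz":-0.015,"ax":0,"ay":0,"az":0},{"dx":0,"dy":0,"dz":-0.02,"ax":0,"ay":0,"az":0},{"dx":0,"dy":0,"dz":-0.02,"ax":0,"ay":0,"az":0}]'

```text
time_s: 15.93
ee_pos: [0.5423, -0.105, 0.1164]
eef_rot: [-3.137, -0.005, 1.804]
force: [0.1, 0.2, 0.1]
grip_width: 0.0004
```

Request:
play_rows --commands '[{"dx":-0.02,"dy":0,"dz":-0.02,"ax":0,"ay":0,"az":0},{"dx":-0.03,"dy":0,"dz":-0.02,"ax":0,"ay":0,"az":0},{"dx":-0.03,"dy":0,"dz":0,"ax":0,"ay":0,"az":0},{"dx":0,"dy":0,"dz":0,"ax":0,"ay":0,"az":0},{"dx":0,"dy":0,"dz":0,"ax":0,"ay":0,"az":0}]'

```text
time_s: 16.35
ee_pos: [0.5628, -0.1854, 0.164]
eef_rot: [3.141, -0.001, 1.807]
force: [0.1, 0.2, -0.1]
grip_width: 0.0007
```

Run:
```python
from h import *
o=ctrl.get_obs();print(o["time_s"],o["ee_pos"].round(3),o["force"].round(1))
im=viewer.camera("scene");h=cv2.cvtColor(im,cv2.COLOR_RGB2HSV);m=cv2.inRange(h,(128,100,40),(150,255,255))[175:265,225:335]
ys,xs=np.nonzero(m);print("block px now",xs.mean()+225,ys.mean()+175,"level start 312.38 220.24")
# post location: gold column near predicted post at open angles
for th in(85,92,97):
    t=np.radians(th);P=w(s0,[.033+.055*np.sin(t),.034-.055*np.cos(t),.156]);print(th,proj(M,P)[0].round(1),proj(DS,P)[0].round(1))
g=lambda im,r,c:[(int(a)+r[0],int(b)+c[0]) for a,b in np.argwhere(cv2.inRange(cv2.cvtColor(im,cv2.COLOR_RGB2HSV),(15,110,70),(28,255,255))[r[0]:r[1],c[0]:c[1]])[:4]]
print("gold top scene (row,col)",g(im,(175,200),(262,292)))
side(0.)
# difference to the start outside the arm: bystanders
a=cv2.imread("pics/scene0_raw.png")[...,::-1].astype(int)
d=(np.abs(a-im).max(2)>60).astype(np.uint8);n,l,st,c=cv2.connectedComponentsWithStats(d)
print([s.tolist() for s in st[1:] if s[4]>25])
```

```text
16.35 [ 0.563 -0.185  0.164] [ 0.1  0.2 -0.1]
block px now 312.4146341463415 220.5040650406504 level start 312.38 220.24
85 [275.7 187.3] [295.2 225.3]
92 [273.3 186.5] [298.1 225.2]
97 [271.5 186. ] [300.2 225. ]
gold top scene (row,col) [(187, 272), (187, 273), (187, 274), (187, 275)]
side n 47 rows 224 230 cols 276 285 compact box x -14.4 y 7.9
[[118, 0, 22, 9, 132], [166, 0, 16, 7, 73], [258, 0, 28, 31, 472], [238, 21, 13, 18, 177], [294, 25, 18, 68, 293], [207, 29, 13, 16, 82], [258, 33, 23, 61, 208], [233, 42, 19, 35, 452], [170, 53, 52, 13, 336], [144, 57, 24, 29, 349], [287, 59, 4, 34, 81], [227, 64, 12, 25, 217], [254, 64, 38, 44, 447], [285, 78, 2, 16, 26], [293, 95, 5, 11, 40], [171, 109, 142, 92, 4821], [314, 135, 11, 11, 62], [293, 146, 27, 22, 264], [290, 168, 13, 32, 308], [256, 186, 29, 48, 516], [286, 199, 17, 16, 208], [171, 201, 16, 6, 49], [234, 202, 16, 25, 191], [114, 214, 22, 7, 83], [140, 220, 56, 23, 532], [236, 232, 7, 9, 37], [227, 236, 10, 14, 77], [239, 241, 18, 15, 120], [131, 244, 132, 158, 9485], [269, 245, 22, 13, 119], [223, 284, 100, 61, 2769]]
```

```bash
python3 -c "
from station import workorder
print(workorder.hand_in())"
```

```text
the job is handed in; nothing more can be done
None
```

I opened the door, slid the compact into the box, eased the tray back to level and handed the job in at about 16 s. No verdict is reported.

- **Door:** my first swing passed over the post and moved nothing. The images showed the fingertips about 33 mm higher than the stated tool data, so I corrected for that and pushed the post again. The door opened to about 1.6 rad.
- **Tilt:** I pressed the paddle in small steps at about 4–5 N. The compact started to slide at about 0.25 rad, and I held that angle, within measuring noise, until it was in. Speeds between pictures averaged about 0.1 m/s, but the last stretch into the box was not measured.
- **Lowering:** I eased the tray back at about 0.25 rad/s until the paddle force dropped to near zero.

**Last checks:**
- The block is within 0.3 px of its starting place in the picture, which also says the tray is level.
- The post top sits where an opening of 90° or a little more puts it.
- The robot is clear of everything, with no force on it.
- The estimates of the compact's place disagree. Just before lowering, one method gave +1 to +4 mm, a second gave +27 mm, and its rim in the last close crop fitted about −6 mm. The final reading was −14 mm. The box only allows down to −10 mm, and the +27 mm method also read 8 mm low on the compact's known start. I take it to be against the back wall, so home.
- I did not check the bystanders cleanly. The before-and-after difference was swamped by the arm and its shadow, though no unexpected contact force showed up.

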